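# Sort sanding plates by feel

### The job

The three sanding plates look alike, but some have coarse grit underneath and some fine: drag each one over the bench to feel how rough it is, and slide the coarse ones into the left wooden stall and the fine ones into the right one, wholly inside the rails. Keep the plates flat on the bench, never lifting or tipping them, and leave everything else where it is.

Things in the scene. Friction and masses are not known exactly. Their poses are not given: they have to be found in the camera images.
- pad_a: one of three look-alike sanding plates: dark cast metal, 90 (own x) x 80 (own y) x 24 mm high, 0.7-0.9 kg, grit side down. A rim 10 mm thick surrounds an open finger well in the top, 70 x 60 mm, floor 9 mm above the bench: shut fingertips let down into it to about 12 mm above the bench can drag the plate any way by the inside of the rim. Origin: centre of the underside, z up
- pad_b: sanding plate of the same look, size and axes as pad_a. Under each plate a round grit disc lies loose in a 3.5 mm deep recess: unseen, and swapped about at random, so name and place do not tell the grit. Slid over the bench, a coarse plate resists with about 5 to 10.5 N, a fine one with about 0.6 to 1.4 N. There is at least one of each, at most two of one grit
- pad_c: sanding plate of the same look, size and axes as pad_a. The three start in a row from left to right, farther from the robot than the stalls and clear of them, own x pointing away from the robot within 0.2 rad. The outer two must come towards the middle to pass the rail ends
- stall_left: left (+y) stall, for the coarse plates: U of wooden rails 12 mm thick and 18 mm high, fixed to the bench, no floor of its own; inside 130 mm (own x) by 200 mm (own y), room for two plates one behind the other. Origin: centre of the inside, at bench level. End stop at own y = +100 mm, open mouth at own y = -100 mm, facing the middle of the bench. Turned up to 0.06 rad
- stall_right: right (-y) stall, for the fine plates: U of wooden rails 12 mm thick and 18 mm high, fixed to the bench, no floor of its own; inside 130 mm (own x) by 200 mm (own y), room for two plates one behind the other. Origin: centre of the inside, at bench level. End stop at own y = -100 mm, open mouth at own y = +100 mm, facing the middle of the bench. Turned up to 0.06 rad
- ink_tin: bystander, loose: round paint-splashed tin, 68 mm across, 47 mm high, at the left of the row of plates; origin at the centre of its underside
- bulldog_clip: bystander, loose: black bulldog clip, 26 x 50 x 35 mm, at the right of the row of plates; origin at the centre of its underside
Mind the look-alikes: they are no part of the job. What is shaped like the pad_c but pink is not meant.

How it is judged:
At the end, for the whole second after the job is handed in: Every coarse plate lies in the left stall and every fine plate in the right stall: its centre, and that of the grit disc under it, between the side rails and at least 30 mm inside the mouth; all lie flat on the bench and at rest (y of disc_1_c0 in the frame of stall_left between -0.07 and 0.1 m and x of disc_1_c0 in the frame of stall_left between -0.06 and 0.06 m and y of disc_2_c0 in the frame of stall_right between -0.1 and 0.07 m and x of disc_2_c0 in the frame of stall_right between -0.06 and 0.06 m and y of disc_3_c0 in the frame of stall_right between -0.1 and 0.07 m and x of disc_3_c0 in the frame of stall_right between -0.06 and 0.06 m and ((y of pad_a in the frame of stall_left between -0.07 and 0.1 m and x of pad_a in the frame of stall_left between -0.06 and 0.06 m) or (y of pad_a in the frame of stall_right between -0.1 and 0.07 m and x of pad_a in the frame of stall_right between -0.06 and 0.06 m)) and ((y of pad_b in the frame of stall_left between -0.07 and 0.1 m and x of pad_b in the frame of stall_left between -0.06 and 0.06 m) or (y of pad_b in the frame of stall_right between -0.1 and 0.07 m and x of pad_b in the frame of stall_right between -0.06 and 0.06 m)) and ((y of pad_c in the frame of stall_left between -0.07 and 0.1 m and x of pad_c in the frame of stall_left between -0.06 and 0.06 m) or (y of pad_c in the frame of stall_right between -0.1 and 0.07 m and x of pad_c in the frame of stall_right between -0.06 and 0.06 m)) and height (world z) of each of pad_a, pad_b, pad_c below 0.005 m and angle between each of pad_a, pad_b, pad_c's own z axis and vertical below 0.06 rad and linear speed of each of pad_a, pad_b, pad_c below 0.01 m/s); the robot touches nothing.
It fails at once if a plate is lifted off the bench or tipped (underside centre more than 12 mm up, or tilted more than 0.3 rad) (height (world z) of any of pad_a, pad_b, pad_c above 0.012 m or angle between any of pad_a, pad_b, pad_c's own z axis and vertical above 0.3 rad).
It fails at once if the ink tin or the bulldog clip is moved by more than 20 mm (distance of any of ink_tin, bulldog_clip from where it was at the start of the episode above 0.02 m).
It also fails if it takes over 72 s, if anything falls off the work surface, if the arm or the gripper's body presses on something with over 40 N, if the wrist force passes 120 N, or if a joint passes its speed limit or range.

### The arm

A 7-joint arm with a two-finger parallel gripper is mounted at the origin on a cart in front of the work surface, level with it; the furniture and walls round the work are solid. World frame = base frame: x ahead of the robot, y to its left, z up, the work surface at z = 0. Lengths are in m, angles in rad, forces in N, time in s.
With the tool pointing down it reaches from about 0.4 to 0.875 m from the base axis. Payload 4.4 kg.
Tool frame: the origin (TCP) lies at the very end of the fingers, on their centre line; the grasp point (between the pads) lies 19 mm behind it; z points along the fingers, y is the direction in which the jaws open and shut (so a half turn about z gives the same grasp; the last joint's range is limited). The gripper opens to 85 mm and grips with 20 to 120 N. Pads are 22 mm wide; open, the fingers measure 114 mm over their backs; the gripper's body (76 mm by 85 mm) begins 54 mm behind the grasp point. The pads swing forward as they close: fully open they stand 13 mm farther back than shut.
Start: joints at [1.087, 0.628, 0.038, 1.517, -0.027, 0.996, -0.02], TCP at [0.264, -0.594, 0.231] pointing down, gripper open.
Joint ranges: [-3.06, 3.06], [-0.37, 2.12], [-1.25, 1.32], [0.18, 2.47], [-1.1, 4.24], [0.23, 1.98], [-2.94, 2.94]. Speed limits (rad/s): [2.57, 2.57, 3.14, 3.14, 3.14, 3.14, 3.14].

### API

Orientations are given as a rotation vector (axis times angle).
In Python, from bench import r gives the robot as it stands.
- The arm moves only by the tool arm_command, never from a script. Its argument "commands" is a list of rows, each a list of 7 numbers: the shift along the tool's x, y, z in mm, then the turn, a rotation vector about the tool's x, y, z in rad, then the closure, from 0 (fully open) to 1 (shut). In form: [[tx, ty, tz, ax, ay, az, claw], ...]. A call has 1 to 8 rows; each row shifts and turns the commanded pose from where the row before left it, along the tool's axes as they then stand; what a row does not reach is not made up. A row lasts 1/10 s, in which the tool goes at most 50 mm and 8.59 degrees, less where a joint would pass 70% of its speed; a pose out of reach is approached as far as the arm can. A call is refused whole if a number of a shift passes 50 or a number of a turn 0.15, either way. A call with a gripper value outside its range is refused whole. The fingers move at their own pace and stop on an object; "grip_force" is the grip in N (left out, the last holds). Time passes only in rows, so rows that do not move let the fingers close. It gives the time, the measured TCP pose, the force and the opening at its end, in the units of the state.
- r.sense(): the state, without advancing time (a new reading comes with each control period).
- r.get_image(name): name is "scene" or "top"; returns the picture (480x640x3 uint8, red, green, blue); there is no depth.
- r.get_calibration(name): a dict with "camera_matrix" (3x3 intrinsics, pixels), "world_to_cam" (4x4, takes a point from world to camera coordinates). Camera axes: x right, y up, looking along -z (the intrinsics and any distortion apply to the point x, -y, -z); pixel columns grow to the right and rows downward; lengths in m; the calibration is good to about 2 mm. A picture is of the moment at which its call begins. get_calibration takes no time and is no camera call.
- r.sign_off(): hands the job in, once; it reports no verdict.
The state is a dict: "t": time; "q": joint angles; "qd": joint speeds; "effort": joint torques, N m; "position": TCP position; "orientation": TCP orientation; "force": force on the tool from outside, world axes, zero at the start; "torque": the same for the moment, N m; "opening": opening from 0.0 (shut) to 1.0 (fully open).
Only numpy, scipy, OpenCV 4.12 (cv2) and the standard library are available. Lean on these libraries where they do the work, as an engineer would, in place of code of your own. Each camera call takes 0.05 s, during which the arm holds its last target. There are 200 camera calls.

## Working session

There is one attempt and no reset: what is moved stays moved. The work goes in short steps, Python scripts to look and compute and a tool call to move; the robot and the scene stay as the last step left them, time stands still between calls to the robot, and variables do not carry over. Pictures are saved under pics/ and viewed, about 8 in all and at most 12, crops included, and the job is handed in when it is done.

Besides the shell and the picture viewer there is one more tool, called after ">>>" by a JSON object that holds its "fn" and its "kwargs", one argument or row to a line. arm_command: Moves the arm, as the interface text tells. Its arguments: {"type":"object","properties":{"commands":{"type":"array"},"grip_force":{"type":"number"}},"required":["commands"]}

```bash
mkdir -p pics; ls; python3 - <<'E'
from bench import r
import cv2,numpy as np
for n in("top","scene"):
    im=r.get_image(n); cv2.imwrite(f"pics/{n}0.png",im[:,:,::-1])
    c=r.get_calibration(n); print(c)
print(r.sense())
E
```

```text
pics
{'camera_matrix': array([[507.90453574,   0.        , 320.69685832],
       [  0.        , 507.90453574, 238.98105371],
       [  0.        ,   0.        ,   1.        ]]), 'world_to_cam': array([[-0.00954898, -0.99985281, -0.01425364, -0.0606563 ],
       [ 0.98417149, -0.01191988,  0.17681738, -0.57547839],
       [-0.17696126, -0.0123396 ,  0.98414046, -1.13426533],
       [ 0.        ,  0.        ,  0.        ,  1.        ]])}
{'camera_matrix': array([[620.89844215,   0.        , 318.14446796],
       [  0.        , 620.89844215, 241.39227149],
       [  0.        ,   0.        ,   1.        ]]), 'world_to_cam': array([[-6.46409474e-01, -7.62990354e-01,  7.15631615e-04,
         2.97694372e-01],
       [ 4.44408348e-01, -3.75742371e-01,  8.13215157e-01,
        -3.28770657e-01],
       [-6.20206427e-01,  5.25988014e-01,  5.81962711e-01,
        -1.10842561e+00],
       [ 0.00000000e+00,  0.00000000e+00,  0.00000000e+00,
         1.00000000e+00]])}
{'t': 0.1, 'q': array([ 1.08715505,  0.62923187,  0.03847466,  1.51825996, -0.02698182,
        0.99628806, -0.02002657]), 'qd': array([-0.00080412, -0.00099446,  0.00075337, -0.00240862,  0.00071131,
        0.00074317,  0.00115382]), 'effort': array([ 2.78243999e-03, -5.64530861e+01,  1.23032201e+00, -1.93973583e+01,
        1.12221303e-02,  5.46615163e-03, -1.29763669e-05]), 'position': array([ 0.26354714, -0.59357356,  0.23049827]), 'orientation': array([-3.07170667e+00, -6.51180474e-01,  6.17028514e-04]), 'force': array([ 1.25885552,  0.28798399, -0.62674377]), 'torque': array([ 0.03386923, -0.03933575,  0.00068455]), 'opening': 1.0016145857882746}
```

View pics/top0.png

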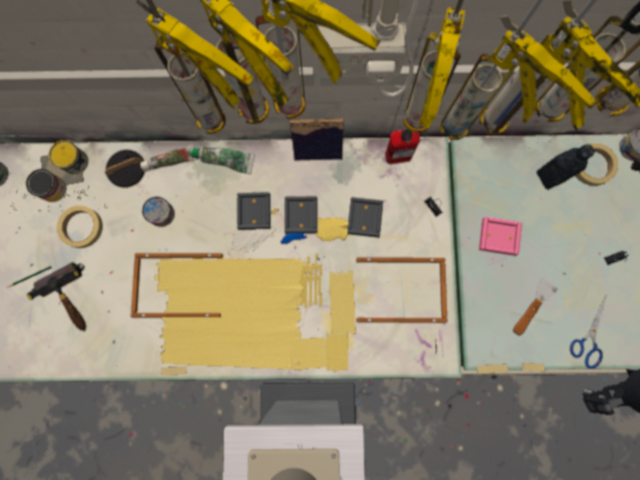

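View pics/scene0.png

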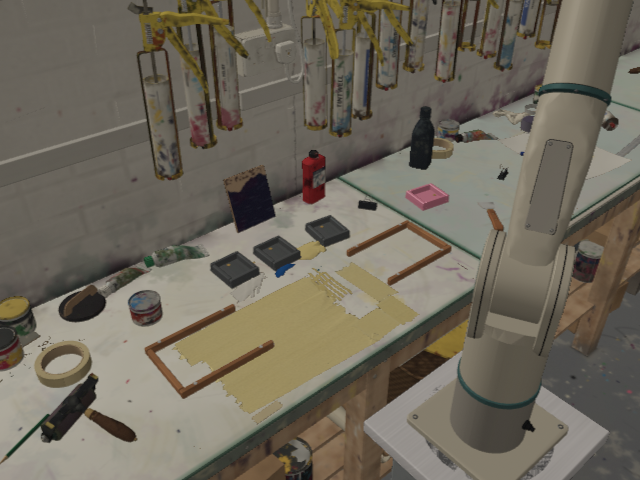

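The top view shows three dark plates at about (254,211), (301,215) and (366,217). The stalls are at (178,286) on the left and (401,290) on the right, the tin is at (157,210) and the clip at (433,206). The pink tray at (500,236) is the look-alike, so I leave it alone. The dark grey plates fit the description.

```bash
cat > h.py <<'E'
from bench import r
import cv2,numpy as np
def ray(n,uv,z):
    c=r.get_calibration(n);K=c["camera_matrix"];T=c["world_to_cam"]
    R,t=T[:3,:3],T[:3,3];o=-R.T@t
    uv=np.atleast_2d(np.array(uv,float));d=np.c_[(uv[:,0]-K[0,2])/K[0,0],-(uv[:,1]-K[1,2])/K[1,1],-np.ones(len(uv))]@R
    return (o+d*((z-o[2])/d[:,2])[:,None])[:,:2]
def proj(n,P):
    c=r.get_calibration(n);K=c["camera_matrix"];T=c["world_to_cam"]
    p=np.atleast_2d(P)@T[:3,:3].T+T[:3,3]
    return np.c_[K[0,0]*p[:,0]/-p[:,2]+K[0,2],-K[1,1]*p[:,1]/-p[:,2]+K[1,2]]
def plates(im,n="top"):
    hsv=cv2.cvtColor(im,cv2.COLOR_RGB2HSV)
    m=((hsv[:,:,2]<100)&(hsv[:,:,1]<90)).astype(np.uint8)*255
    if n=="top": m[:175]=0;m[375:]=0;m[:,:120]=0;m[:,450:]=0
    m=cv2.morphologyEx(m,cv2.MORPH_CLOSE,np.ones((7,7)))
    out=[]
    for c in cv2.findContours(m,cv2.RETR_EXTERNAL,cv2.CHAIN_APPROX_NONE)[0]:
        if cv2.contourArea(c)<500: continue
        w=ray(n,c[:,0],0.020)
        (x,y),(a,b),an=cv2.minAreaRect((w*1000).astype(np.float32))
        out.append((round(x),round(y),round(a),round(b),round(an,1),cv2.boundingRect(c)))
    return sorted(out,key=lambda o:-o[1])
E
python3 - <<'E'
from h import *
im=cv2.cvtColor(cv2.imread("pics/top0.png"),cv2.COLOR_BGR2RGB)
for p in plates(im):print(p)
hsv=cv2.cvtColor(im,cv2.COLOR_RGB2HSV)
m=((hsv[:,:,0]<16)&(hsv[:,:,1]>90)&(hsv[:,:,2]<190)).astype(np.uint8)*255
m[:245]=0;m[330:]=0;m[:,:125]=0;m[:,450:]=0
m=cv2.morphologyEx(m,cv2.MORPH_CLOSE,np.ones((5,5)))
for c in cv2.findContours(m,cv2.RETR_EXTERNAL,cv2.CHAIN_APPROX_NONE)[0]:
    if cv2.contourArea(c)<60: continue
    w=ray("top",c[:,0],0.018)*1000
    print("rail",cv2.boundingRect(c),cv2.minAreaRect(w.astype(np.float32)),[w[f(w[:,0]*a+w[:,1]*b)].round() for f in(np.argmin,np.argmax) for a,b in((1,1),(1,-1))])
print("tin",ray("top",(157,211),.047),"clip",ray("top",(433,207),.03))
cv2.imwrite("pics/crop.png",cv2.resize(im[180:340,120:460],None,fx=2.35,fy=2.35,interpolation=cv2.INTER_CUBIC)[:,:,::-1])
E
```

```text
(652, 96, 89, 76, 1.1, (238, 193, 32, 37))
(640, -18, 75, 89, 89.5, (285, 197, 32, 37))
(633, -173, 76, 89, 82.8, (348, 198, 35, 39))
rail (356, 258, 91, 65) ((457.44305419921875, -254.1285400390625), (209.90512084960938, 150.05096435546875), 89.33745574951172) [array([ 384., -356.]), array([ 386., -151.]), array([ 531., -150.]), array([ 531., -359.])]
rail (131, 253, 91, 64) ((476.11956787109375, 277.14532470703125), (208.68467712402344, 149.53379821777344), 89.4305419921875) [array([403., 174.]), array([402., 381.]), array([552., 377.]), array([547., 172.])]
tin [[0.64772474 0.32142104]] clip [[ 0.65308042 -0.33627602]]
```

View pics/crop.png

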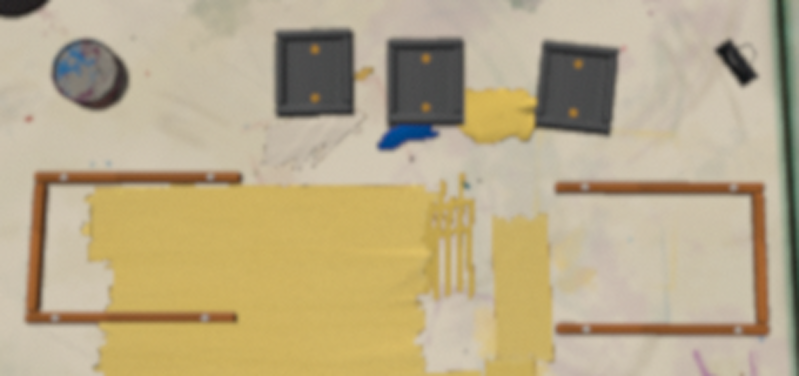

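The crop confirms three dark plates with open wells. Measured sizes are about 90x76 mm, as they should be. The stall interiors are at x≈0.476 (left, mouth y≈0.173) and x≈0.458 (right, mouth y≈-0.150). First I turn the tool square, shut the fingers and travel to the middle plate.

>>> {"fn": "arm_command", "kwargs": {
  "commands": [
    [0, 0, 0, 0, 0, 0.14, 1],
    [0, 0, 0, 0, 0, 0.14, 1],
    [0, 0, 0, 0, 0, 0.138, 1],
    [22, -34, 0, 0, 0, 0, 1],
    [22, -34, 0, 0, 0, 0, 1],
    [22, -34, 0, 0, 0, 0, 1],
    [22, -34, 0, 0, 0, 0, 1],
    [22, -34, 0, 0, 0, 0, 1]
  ],
  "grip_force": 40
}}

```text
t: 0.9
position: [0.3743, -0.4224, 0.231]
orientation: [-3.141, 0.001, 0.001]
force: [1.0, -0.1, 0.2]
opening: -0.001
```

>>> {"fn": "arm_command", "kwargs": {
  "commands": [
    [22, -34, 0, 0, 0, 0, 1],
    [22, -34, 0, 0, 0, 0, 1],
    [22, -34, 0, 0, 0, 0, 1],
    [22, -34, 0, 0, 0, 0, 1],
    [22, -34, 0, 0, 0, 0, 1],
    [22, -34, 0, 0, 0, 0, 1],
    [22, -34, 20, 0, 0, 0, 1],
    [22, -34, 20, 0, 0, 0, 1]
  ]
}}

```text
t: 1.7
position: [0.5509, -0.1507, 0.1912]
orientation: [3.141, -0.0, 0.002]
force: [0.4, -0.8, 0.3]
opening: 0.0
```

>>> {"fn": "arm_command", "kwargs": {
  "commands": [
    [22, -34, 20, 0, 0, 0, 1],
    [22, -34, 20, 0, 0, 0, 1],
    [22, -34, 20, 0, 0, 0, 1],
    [22, -34, 20, 0, 0, 0, 1],
    [0, 0, 25, 0, 0, 0, 1],
    [0, 0, 25, 0, 0, 0, 1],
    [0, 0, 0, 0, 0, 0, 1]
  ]
}}

```text
t: 2.4
position: [0.6347, -0.0156, 0.0575]
orientation: [3.142, 0.001, -0.012]
force: [-1.5, 0.3, -1.4]
opening: 0.001
```

```bash
python3 - <<'E'
from h import *
s=r.sense();print(s["t"],s["position"],s["force"])
im=r.get_image("scene");p=proj("scene",s["position"])[0];print(p)
u,v=p.astype(int)
cv2.imwrite("pics/near.png",cv2.resize(im[v-90:v+60,u-110:u+90],None,fx=3,fy=3,interpolation=cv2.INTER_CUBIC)[:,:,::-1])
E
```

```text
2.4 [ 0.63465775 -0.01561914  0.05748792] [-1.45151887  0.32028582 -1.36981191]
[275.85049467 238.91366133]
```

View pics/near.png

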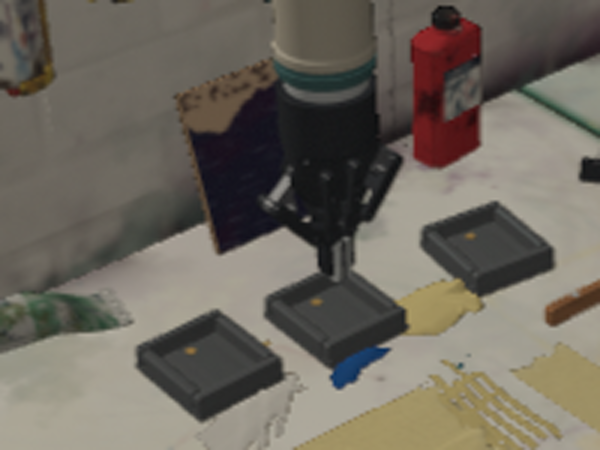

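The image shows the fingers centred over plate B, which agrees with the measurement. I descend into the well.

>>> {"fn": "arm_command", "kwargs": {
  "commands": [
    [0, 0, 25, 0, 0, 0, 1],
    [0, 0, 18, 0, 0, 0, 1],
    [0, 0, 0, 0, 0, 0, 1],
    [0, 0, 0, 0, 0, 0, 1]
  ]
}}

```text
t: 2.85
position: [0.6387, -0.0166, 0.0197]
orientation: [3.141, -0.001, 0.003]
force: [0.7, -0.3, 0.0]
opening: 0.002
```

>>> {"fn": "arm_command", "kwargs": {
  "commands": [
    [-10, 0, 0, 0, 0, 0, 1],
    [-8, 0, 0, 0, 0, 0, 1],
    [-8, 0, 0, 0, 0, 0, 1],
    [-8, 0, 0, 0, 0, 0, 1],
    [-8, 0, 0, 0, 0, 0, 1],
    [-8, 0, 0, 0, 0, 0, 1]
  ]
}}

```text
t: 3.45
position: [0.5904, -0.0162, 0.0196]
orientation: [3.141, -0.0, 0.01]
force: [6.0, -0.4, 1.0]
opening: 0.003
```

>>> {"fn": "arm_command", "kwargs": {
  "commands": [
    [-8, 0, 0, 0, 0, 0, 1],
    [-8, 0, 0, 0, 0, 0, 1]
  ]
}}

```text
t: 3.65
position: [0.5746, -0.0162, 0.0196]
orientation: [3.141, -0.0, 0.011]
force: [7.2, 0.5, 1.5]
opening: -0.001
```

Plate B pulls with 6–7 N, so it's coarse. The tip sits high (z 19.7 mm), so I lower it by 7 mm and keep towing.

>>> {"fn": "arm_command", "kwargs": {
  "commands": [
    [2, 0, 4, 0, 0, 0, 1],
    [0, 0, 3, 0, 0, 0, 1],
    [-6, 0, 0, 0, 0, 0, 1],
    [-10, 0, 0, 0, 0, 0, 1],
    [-10, 0, 0, 0, 0, 0, 1],
    [-10, 0, 0, 0, 0, 0, 1]
  ]
}}

```text
t: 4.25
position: [0.5368, -0.0162, 0.0111]
orientation: [3.142, -0.0, -0.001]
force: [3.8, -0.7, -2.0]
opening: 0.003
```

>>> {"fn": "arm_command", "kwargs": {
  "commands": [
    [-10, 0, 0, 0, 0, 0, 1],
    [-10, 0, 0, 0, 0, 0, 1],
    [-10, 0, 0, 0, 0, 0, 1],
    [-10, 0, 0, 0, 0, 0, 1],
    [-10, 0, 0, 0, 0, 0, 1],
    [-10, 0, 0, 0, 0, 0, 1],
    [-10, 0, 0, 0, 0, 0, 1]
  ]
}}

```text
t: 4.95
position: [0.4707, -0.0164, 0.0118]
orientation: [-3.141, 0.001, 0.005]
force: [4.8, -0.4, -0.5]
opening: 0.0
```

```bash
python3 - <<'E'
from h import *
s=r.sense();print(s["t"],s["position"],s["force"])
im=r.get_image("top");cv2.imwrite("pics/t1.png",im[150:400,110:460,::-1])
for p in plates(im):print(p)
E
```

```text
4.95 [ 0.4706685  -0.01640346  0.01184314] [ 4.84135566 -0.39032082 -0.45971302]
(388, 125, 264, 454, 37.7, (135, 250, 190, 125))
(652, 96, 88, 76, 1.1, (238, 193, 32, 37))
(633, -173, 75, 88, 82.7, (348, 198, 34, 39))
```

View pics/t1.png

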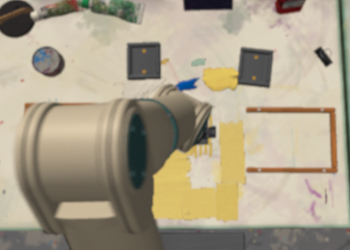

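>>> {"fn": "arm_command", "kwargs": {
  "commands": [
    [-10, 0, 0, 0, 0, 0, 1],
    [-7, 0, 0, 0, 0, 0, 1],
    [0, 0, 0, 0, 0, 0, 1],
    [12, 0, 0, 0, 0, 0, 1],
    [12, 0, 0, 0, 0, 0, 1],
    [0, -8, 0, 0, 0, 0, 1],
    [0, -8, 0, 0, 0, 0, 1],
    [0, -8, 0, 0, 0, 0, 1]
  ]
}}

```text
t: 5.8
position: [0.4761, 0.0075, 0.0111]
orientation: [3.141, -0.002, -0.011]
force: [-0.2, -4.2, -1.0]
opening: -0.003
```

>>> {"fn": "arm_command", "kwargs": {
  "commands": [
    [0, -12, 0, 0, 0, 0, 1],
    [0, -12, 0, 0, 0, 0, 1],
    [0, -12, 0, 0, 0, 0, 1],
    [0, -12, 0, 0, 0, 0, 1],
    [0, -12, 0, 0, 0, 0, 1],
    [0, -12, 0, 0, 0, 0, 1]
  ]
}}

```text
t: 6.4
position: [0.4773, 0.0812, 0.0113]
orientation: [-3.141, -0.0, 0.009]
force: [0.7, -3.3, -3.1]
opening: -0.003
```

```bash
python3 - <<'E'
from h import *
s=r.sense();print(s["t"],s["position"],s["force"])
im=r.get_image("scene");u,v=proj("scene",s["position"])[0].astype(int);print(u,v)
cv2.imwrite("pics/s2.png",cv2.resize(im[v-130:v+100,u-180:u+130],None,fx=2,fy=2)[:,:,::-1])
E
```

```text
6.4 [0.47730108 0.08118654 0.01128968] [ 0.73351113 -3.28499043 -3.0686449 ]
284 304
```

View pics/s2.png

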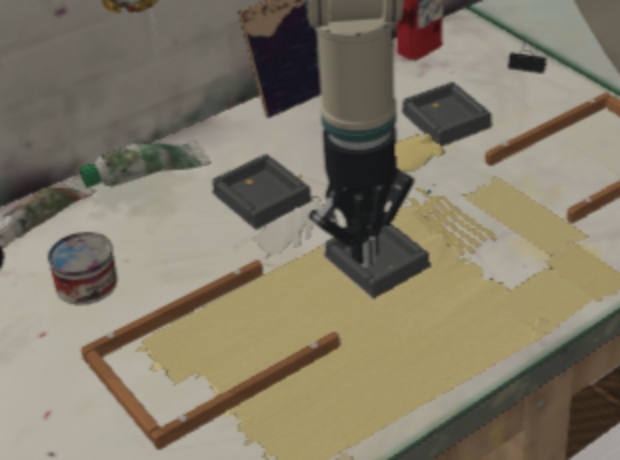

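The plate is square and lined up with the left stall, about centred between the rails. I continue in.

>>> {"fn": "arm_command", "kwargs": {
  "commands": [
    [0, -12, 0, 0, 0, 0, 1],
    [0, -12, 0, 0, 0, 0, 1],
    [0, -12, 0, 0, 0, 0, 1],
    [0, -12, 0, 0, 0, 0, 1],
    [0, -12, 0, 0, 0, 0, 1],
    [0, -12, 0, 0, 0, 0, 1],
    [0, -12, 0, 0, 0, 0, 1],
    [0, -12, 0, 0, 0, 0, 1]
  ]
}}

```text
t: 7.25
position: [0.4774, 0.1769, 0.0114]
orientation: [-3.141, 0.0, 0.008]
force: [0.5, -4.4, -0.3]
opening: -0.003
```

>>> {"fn": "arm_command", "kwargs": {
  "commands": [
    [0, -12, 0, 0, 0, 0, 1],
    [0, -12, 0, 0, 0, 0, 1],
    [0, -12, 0, 0, 0, 0, 1],
    [0, -12, 0, 0, 0, 0, 1],
    [0, -12, 0, 0, 0, 0, 1],
    [0, -12, 0, 0, 0, 0, 1],
    [0, -12, 0, 0, 0, 0, 1]
  ]
}}

```text
t: 7.95
position: [0.4773, 0.2609, 0.0114]
orientation: [-3.141, 0.0, 0.009]
force: [0.1, -4.9, -0.5]
opening: -0.0
```

>>> {"fn": "arm_command", "kwargs": {
  "commands": [
    [0, -12, 0, 0, 0, 0, 1],
    [0, -12, 0, 0, 0, 0, 1],
    [0, -12, 0, 0, 0, 0, 1],
    [0, -12, 0, 0, 0, 0, 1],
    [0, -8, 0, 0, 0, 0, 1],
    [0, 0, 0, 0, 0, 0, 1]
  ]
}}

```text
t: 8.55
position: [0.4773, 0.3186, 0.0114]
orientation: [-3.139, -0.004, 0.008]
force: [-0.1, -0.1, 0.5]
opening: -0.0
```

>>> {"fn": "arm_command", "kwargs": {
  "commands": [
    [0, 5, 0, 0, 0, 0, 1],
    [0, 0, -25, 0, 0, 0, 1],
    [0, 0, -35, 0, 0, 0, 1],
    [12, 38, 0, 0, 0, 0, 1],
    [12, 38, 0, 0, 0, 0, 1],
    [12, 38, 0, 0, 0, 0, 1],
    [12, 38, 0, 0, 0, 0, 1],
    [12, 38, 0, 0, 0, 0, 1]
  ]
}}

```text
t: 9.35
position: [0.5384, 0.1195, 0.0716]
orientation: [-3.14, 0.001, 0.007]
force: [0.8, 1.6, 0.4]
opening: 0.001
```

>>> {"fn": "arm_command", "kwargs": {
  "commands": [
    [12, 38, 0, 0, 0, 0, 1],
    [12, 38, 0, 0, 0, 0, 1],
    [12, 38, 0, 0, 0, 0, 1],
    [12, 38, 0, 0, 0, 0, 1],
    [12, 38, 0, 0, 0, 0, 1],
    [12, 38, 0, 0, 0, 0, 1],
    [12, 31, 0, 0, 0, 0, 1],
    [0, 0, 0, 0, 0, 0, 1]
  ]
}}

```text
t: 10.15
position: [0.6228, -0.1459, 0.0716]
orientation: [3.137, -0.012, -0.002]
force: [-0.8, -0.4, -0.7]
opening: -0.0
```

>>> {"fn": "arm_command", "kwargs": {
  "commands": [
    [0, 0, 0, 0, 0, 0, 1],
    [0, 0, 0, 0, 0, 0, 1]
  ]
}}

```text
t: 10.35
position: [0.6215, -0.1365, 0.0703]
orientation: [-3.139, -0.001, 0.009]
force: [-0.4, 0.3, -0.0]
opening: 0.0
```

```bash
python3 - <<'E'
from h import *
s=r.sense();print(s["t"],s["position"],s["force"])
im=r.get_image("top");cv2.imwrite("pics/t3.png",im[:,:,::-1])
for p in plates(im):print(p)
E
```

```text
10.35 [ 0.6214767  -0.1364928   0.07033056] [-0.35579104  0.32747861 -0.01100698]
(574, 65, 408, 630, 51.9, (142, 175, 249, 200))
```

>>> {"fn": "arm_command", "kwargs": {
  "commands": [
    [6, 18, 0, 0, 0, 0, 1],
    [6, 18, 0, 0, 0, 0, 1],
    [0, 0, 0, 0, 0, 0, 1],
    [0, 0, 20, 0, 0, 0, 1],
    [0, 0, 15, 0, 0, 0, 1],
    [0, 0, 0, 0, 0, 0, 1],
    [0, 0, 0, 0, 0, 0, 1]
  ]
}}

```text
t: 11.1
position: [0.6333, -0.173, 0.035]
orientation: [-3.14, -0.001, 0.01]
force: [0.7, -0.9, -0.7]
opening: -0.003
```

```bash
python3 - <<'E'
from h import *
s=r.sense();print(s["t"],s["position"],s["force"])
im=r.get_image("scene");u,v=proj("scene",s["position"])[0].astype(int);print(u,v)
cv2.imwrite("pics/s4.png",cv2.resize(im[120:410,140:460],None,fx=2,fy=2)[:,:,::-1])
E
```

```text
11.1 [ 0.63328166 -0.17298578  0.03504191] [ 0.675676   -0.92203246 -0.65526171]
326 223
```

View pics/s4.png

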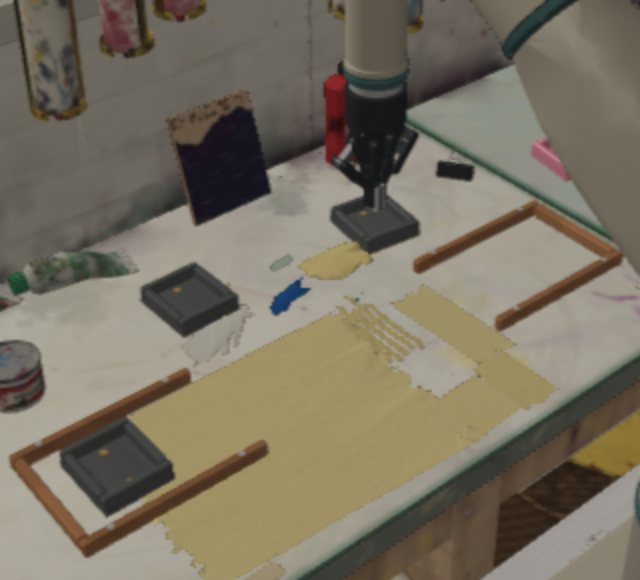

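Plate B lies inside the left stall, and the fingertips are over plate C's well. I descend and drag C towards the middle, reading the force as it goes.

>>> {"fn": "arm_command", "kwargs": {
  "commands": [
    [0, 0, 12, 0, 0, 0, 1],
    [0, 0, 11, 0, 0, 0, 1],
    [0, 0, 0, 0, 0, 0, 1],
    [0, 0, 0, 0, 0, 0, 1]
  ]
}}

```text
t: 11.55
position: [0.6331, -0.174, 0.0118]
orientation: [-3.141, 0.001, 0.01]
force: [0.1, -0.4, 0.7]
opening: -0.009
```

>>> {"fn": "arm_command", "kwargs": {
  "commands": [
    [0, -8, 0, 0, 0, 0, 1],
    [0, -8, 0, 0, 0, 0, 1],
    [0, -8, 0, 0, 0, 0, 1],
    [0, -8, 0, 0, 0, 0, 1],
    [0, -8, 0, 0, 0, 0, 1],
    [0, -8, 0, 0, 0, 0, 1]
  ]
}}

```text
t: 12.15
position: [0.6337, -0.1254, 0.0126]
orientation: [-3.141, 0.0, 0.007]
force: [0.4, -2.5, 0.3]
opening: -0.001
```

>>> {"fn": "arm_command", "kwargs": {
  "commands": [
    [0, -8, 0, 0, 0, 0, 1],
    [0, -8, 0, 0, 0, 0, 1],
    [0, -8, 0, 0, 0, 0, 1],
    [0, -8, 0, 0, 0, 0, 1]
  ]
}}

```text
t: 12.55
position: [0.6335, -0.0935, 0.0125]
orientation: [-3.141, 0.0, 0.008]
force: [-0.1, -1.3, 1.5]
opening: -0.0
```

>>> {"fn": "arm_command", "kwargs": {
  "commands": [
    [0, -8, 0, 0, 0, 0, 1],
    [0, -8, 0, 0, 0, 0, 1],
    [0, -8, 0, 0, 0, 0, 1],
    [0, -8, 0, 0, 0, 0, 1]
  ]
}}

```text
t: 12.95
position: [0.6335, -0.0614, 0.0125]
orientation: [-3.141, 0.0, 0.008]
force: [-0.4, -2.2, 1.3]
opening: -0.001
```

```bash
python3 - <<'E'
from h import *
s=r.sense();print(s["t"],s["position"],s["force"])
im=r.get_image("scene");u,v=proj("scene",s["position"])[0].astype(int);print(u,v)
cv2.imwrite("pics/s5.png",cv2.resize(im[120:410,140:460],None,fx=2,fy=2)[:,:,::-1])
E
```

```text
12.95 [ 0.63349808 -0.06139751  0.01248082] [-0.39730328 -2.1841288   1.2722572 ]
291 247
```

View pics/s5.png

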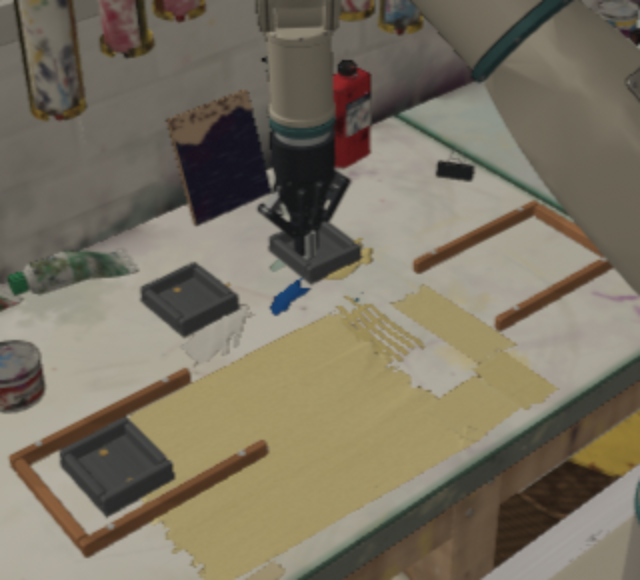

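C reads about 1–2 N, so it looks fine. I'll check again on the next leg, with the tip re-centred in y and towing towards the robot.

>>> {"fn": "arm_command", "kwargs": {
  "commands": [
    [0, 8, 0, 0, 0, 0, 1],
    [0, 8, 0, 0, 0, 0, 1],
    [-10, 0, 0, 0, 0, 0, 1],
    [-10, 0, 0, 0, 0, 0, 1],
    [-8, 0, 0, 0, 0, 0, 1],
    [-8, 0, 0, 0, 0, 0, 1],
    [-8, 0, 0, 0, 0, 0, 1]
  ]
}}

```text
t: 13.7
position: [0.589, -0.0777, 0.0128]
orientation: [-3.141, -0.0, 0.008]
force: [0.8, -0.2, -1.1]
opening: 0.001
```

>>> {"fn": "arm_command", "kwargs": {
  "commands": [
    [-8, 0, 0, 0, 0, 0, 1],
    [-8, 0, 0, 0, 0, 0, 1],
    [-8, 0, 0, 0, 0, 0, 1],
    [-8, 0, 0, 0, 0, 0, 1],
    [-8, 0, 0, 0, 0, 0, 1],
    [-8, 0, 0, 0, 0, 0, 1]
  ]
}}

```text
t: 14.3
position: [0.5409, -0.078, 0.0129]
orientation: [-3.141, 0.0, 0.008]
force: [0.7, -0.6, -0.7]
opening: 0.007
```

>>> {"fn": "arm_command", "kwargs": {
  "commands": [
    [-8, 0, 0, 0, 0, 0, 1],
    [-8, 0, 0, 0, 0, 0, 1],
    [-8, 0, 0, 0, 0, 0, 1],
    [-8, 0, 0, 0, 0, 0, 1],
    [-8, 0, 0, 0, 0, 0, 1],
    [-8, 0, 0, 0, 0, 0, 1]
  ]
}}

```text
t: 14.9
position: [0.4929, -0.078, 0.0132]
orientation: [-3.141, 0.0, 0.008]
force: [1.8, 0.6, -0.7]
opening: -0.003
```

>>> {"fn": "arm_command", "kwargs": {
  "commands": [
    [-8, 0, 0, 0, 0, 0, 1],
    [-8, 0, 0, 0, 0, 0, 1],
    [-8, 0, 0, 0, 0, 0, 1],
    [-8, 0, 0, 0, 0, 0, 1],
    [-8, 0, 0, 0, 0, 0, 1],
    [-8, 0, 0, 0, 0, 0, 1]
  ]
}}

```text
t: 15.5
position: [0.4449, -0.0781, 0.0135]
orientation: [-3.141, 0.0, 0.008]
force: [1.9, 0.7, -0.1]
opening: 0.001
```

C pulls with 1–2 N, so it's fine. I finish the x leg, re-centre and push it towards the right stall.

>>> {"fn": "arm_command", "kwargs": {
  "commands": [
    [-6, 0, 0, 0, 0, 0, 1],
    [-4, 0, 0, 0, 0, 0, 1],
    [0, 0, 0, 0, 0, 0, 1],
    [12, 0, 0, 0, 0, 0, 1],
    [11, 0, 0, 0, 0, 0, 1],
    [0, 8, 0, 0, 0, 0, 1],
    [0, 8, 0, 0, 0, 0, 1],
    [0, 8, 0, 0, 0, 0, 1]
  ]
}}

```text
t: 16.3
position: [0.4573, -0.1023, 0.0132]
orientation: [-3.14, 0.001, 0.01]
force: [-0.7, 1.8, -0.9]
opening: -0.001
```

>>> {"fn": "arm_command", "kwargs": {
  "commands": [
    [0, 8, 0, 0, 0, 0, 1],
    [0, 8, 0, 0, 0, 0, 1]
  ]
}}

```text
t: 16.5
position: [0.4578, -0.1188, 0.0133]
orientation: [-3.141, 0.002, 0.009]
force: [-0.6, 2.8, -0.6]
opening: -0.003
```

```bash
python3 - <<'E'
from h import *
s=r.sense();print(s["t"],s["position"],s["force"])
im=r.get_image("scene");u,v=proj("scene",s["position"])[0].astype(int);print(u,v)
cv2.imwrite("pics/s6.png",cv2.resize(im[150:370,220:500],None,fx=2.5,fy=2.5)[:,:,::-1])
E
```

```text
16.5 [ 0.4578452  -0.11875437  0.01330134] [-0.60021078  2.81516663 -0.58143584]
357 271
```

View pics/s6.png

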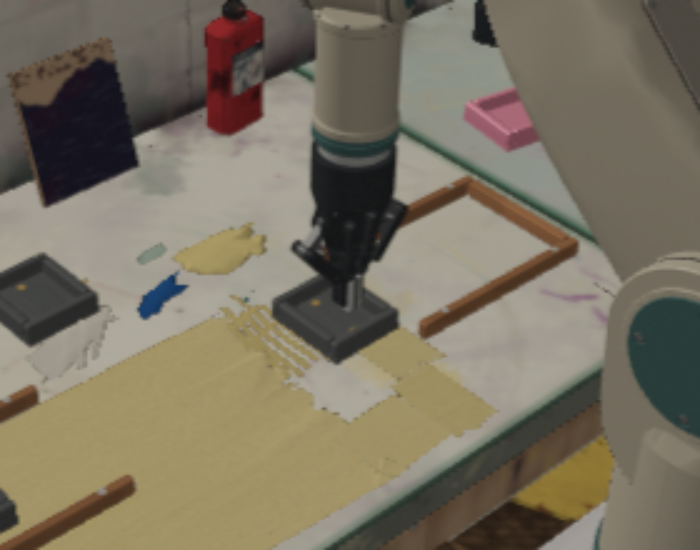

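The plate is square to the right stall mouth, with roughly 20 mm of rail clearance. I push it in.

>>> {"fn": "arm_command", "kwargs": {
  "commands": [
    [0, 12, 0, 0, 0, 0, 1],
    [0, 12, 0, 0, 0, 0, 1],
    [0, 12, 0, 0, 0, 0, 1],
    [0, 12, 0, 0, 0, 0, 1],
    [0, 12, 0, 0, 0, 0, 1],
    [0, 12, 0, 0, 0, 0, 1],
    [0, 12, 0, 0, 0, 0, 1],
    [0, 12, 0, 0, 0, 0, 1]
  ]
}}

```text
t: 17.35
position: [0.4584, -0.215, 0.0133]
orientation: [-3.141, 0.0, 0.008]
force: [-0.5, 2.0, -0.1]
opening: 0.001
```

>>> {"fn": "arm_command", "kwargs": {
  "commands": [
    [0, 12, 0, 0, 0, 0, 1],
    [0, 12, 0, 0, 0, 0, 1],
    [0, 12, 0, 0, 0, 0, 1],
    [0, 12, 0, 0, 0, 0, 1],
    [0, 12, 0, 0, 0, 0, 1],
    [0, 12, 0, 0, 0, 0, 1],
    [0, 12, 0, 0, 0, 0, 1],
    [0, 6, 0, 0, 0, 0, 1]
  ]
}}

```text
t: 18.15
position: [0.4584, -0.3062, 0.0133]
orientation: [3.14, -0.002, -0.008]
force: [-0.2, 0.9, -0.2]
opening: 0.0
```

>>> {"fn": "arm_command", "kwargs": {
  "commands": [
    [0, 0, 0, 0, 0, 0, 1],
    [0, -5, 0, 0, 0, 0, 1],
    [0, 0, -25, 0, 0, 0, 1],
    [0, 0, -35, 0, 0, 0, 1],
    [0, 0, 0, 0, 0, 0, 1]
  ]
}}

```text
t: 18.65
position: [0.4608, -0.3, 0.0766]
orientation: [3.139, 0.001, 0.0]
force: [0.7, -1.3, -0.3]
opening: 0.004
```

```bash
python3 - <<'E'
from h import *
s=r.sense();print(s["t"],s["position"],s["force"])
im=r.get_image("top")
for p in plates(im):print(p)
im=r.get_image("scene");cv2.imwrite("pics/s7.png",cv2.resize(im[150:370,220:500],None,fx=2.5,fy=2.5)[:,:,::-1])
E
```

```text
18.65 [ 0.46083119 -0.29995961  0.07656858] [ 0.66354156 -1.2965133  -0.25551655]
(476, 301, 80, 83, 89.4, (149, 267, 35, 36))
(652, 96, 88, 76, 1.1, (238, 193, 32, 37))
(417, -13, 148, 273, 84.0, (265, 253, 71, 114))
(370, -251, 149, 322, 58.9, (342, 258, 108, 117))
```

View pics/s7.png

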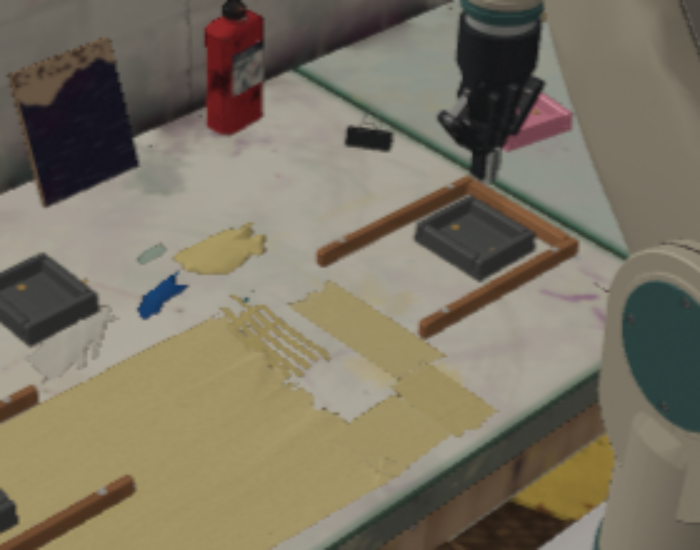

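C lies within the right stall with its rails clear, and B measures (0.476, 0.301) in the left stall. Now plate A at (0.652, 0.096).

>>> {"fn": "arm_command", "kwargs": {
  "commands": [
    [16, -33, 0, 0, 0, 0, 1],
    [16, -33, 0, 0, 0, 0, 1],
    [16, -33, 0, 0, 0, 0, 1],
    [16, -33, 0, 0, 0, 0, 1],
    [16, -33, 0, 0, 0, 0, 1],
    [16, -33, 0, 0, 0, 0, 1],
    [16, -33, 0, 0, 0, 0, 1],
    [16, -33, 0, 0, 0, 0, 1]
  ]
}}

```text
t: 19.55
position: [0.5862, -0.0328, 0.0713]
orientation: [-3.14, -0.001, 0.012]
force: [1.3, -0.0, -0.8]
opening: 0.002
```

>>> {"fn": "arm_command", "kwargs": {
  "commands": [
    [16, -33, 0, 0, 0, 0, 1],
    [16, -33, 0, 0, 0, 0, 1],
    [16, -33, 0, 0, 0, 0, 1],
    [16, -33, 0, 0, 0, 0, 1],
    [0, 0, 0, 0, 0, 0, 1],
    [0, 0, 0, 0, 0, 0, 1],
    [0, 0, 0, 0, 0, 0, 1]
  ]
}}

```text
t: 20.25
position: [0.6497, 0.0956, 0.0716]
orientation: [3.141, -0.002, -0.011]
force: [0.4, -1.4, -0.5]
opening: -0.0
```

>>> {"fn": "arm_command", "kwargs": {
  "commands": [
    [0, 0, 20, 0, 0, 0, 1],
    [0, 0, 20, 0, 0, 0, 1],
    [0, 0, 19, 0, 0, 0, 1],
    [0, 0, 0, 0, 0, 0, 1],
    [0, 0, 0, 0, 0, 0, 1]
  ]
}}

```text
t: 20.75
position: [0.6503, 0.096, 0.0133]
orientation: [3.142, -0.002, -0.009]
force: [-0.1, -0.6, 0.8]
opening: 0.001
```

>>> {"fn": "arm_command", "kwargs": {
  "commands": [
    [-8, 0, 0, 0, 0, 0, 1],
    [-8, 0, 0, 0, 0, 0, 1],
    [-8, 0, 0, 0, 0, 0, 1],
    [-8, 0, 0, 0, 0, 0, 1],
    [-8, 0, 0, 0, 0, 0, 1],
    [-8, 0, 0, 0, 0, 0, 1]
  ]
}}

```text
t: 21.35
position: [0.6026, 0.097, 0.0143]
orientation: [-3.141, 0.0, 0.005]
force: [1.8, -0.3, 1.5]
opening: 0.0
```

>>> {"fn": "arm_command", "kwargs": {
  "commands": [
    [-8, 0, 0, 0, 0, 0, 1],
    [-8, 0, 0, 0, 0, 0, 1],
    [-8, 0, 0, 0, 0, 0, 1],
    [-8, 0, 0, 0, 0, 0, 1],
    [-8, 0, 0, 0, 0, 0, 1]
  ]
}}

```text
t: 21.85
position: [0.5619, 0.097, 0.0139]
orientation: [-3.141, 0.0, 0.008]
force: [1.9, -0.1, 1.5]
opening: -0.0
```

>>> {"fn": "arm_command", "kwargs": {
  "commands": [
    [-8, 0, 0, 0, 0, 0, 1],
    [-8, 0, 0, 0, 0, 0, 1],
    [-8, 0, 0, 0, 0, 0, 1],
    [-8, 0, 0, 0, 0, 0, 1],
    [-8, 0, 0, 0, 0, 0, 1]
  ]
}}

```text
t: 22.35
position: [0.5215, 0.097, 0.0139]
orientation: [-3.141, 0.0, 0.009]
force: [1.9, 0.6, -1.4]
opening: 0.0
```

A pulls with about 1.9 N, so it's fine too and goes right. I tow it into the lane and check C from the top camera.

>>> {"fn": "arm_command", "kwargs": {
  "commands": [
    [-8, 0, 0, 0, 0, 0, 1],
    [-8, 0, 0, 0, 0, 0, 1],
    [-8, 0, 0, 0, 0, 0, 1],
    [-8, 0, 0, 0, 0, 0, 1],
    [-8, 0, 0, 0, 0, 0, 1],
    [-8, 0, 0, 0, 0, 0, 1]
  ]
}}

```text
t: 22.95
position: [0.4739, 0.097, 0.0144]
orientation: [-3.141, 0.0, 0.008]
force: [1.6, 0.0, -1.3]
opening: -0.003
```

>>> {"fn": "arm_command", "kwargs": {
  "commands": [
    [-8, 0, 0, 0, 0, 0, 1],
    [-8, 0, 0, 0, 0, 0, 1],
    [-8, 0, 0, 0, 0, 0, 1],
    [-8, 0, 0, 0, 0, 0, 1],
    [-6, 0, 0, 0, 0, 0, 1],
    [0, 0, 0, 0, 0, 0, 1],
    [12, 0, 0, 0, 0, 0, 1],
    [11, 0, 0, 0, 0, 0, 1]
  ]
}}

```text
t: 23.75
position: [0.4597, 0.097, 0.0145]
orientation: [-3.141, 0.0, 0.009]
force: [0.0, -0.4, -0.1]
opening: 0.002
```

```bash
python3 - <<'E'
from h import *
s=r.sense();print(s["t"],s["position"],s["force"])
im=r.get_image("top")
for p in plates(im):print(p)
E
```

```text
23.75 [0.4596792  0.09704833 0.01447738] [ 0.01482732 -0.36203001 -0.13160912]
(390, 228, 356, 243, 89.4, (120, 269, 153, 106))
(456, -289, 78, 84, 89.8, (399, 272, 35, 37))
```

>>> {"fn": "arm_command", "kwargs": {
  "commands": [
    [0, 8, 2, 0, 0, 0, 1],
    [0, 8, 0, 0, 0, 0, 1],
    [0, 12, 0, 0, 0, 0, 1],
    [0, 12, 0, 0, 0, 0, 1],
    [0, 12, 0, 0, 0, 0, 1],
    [0, 12, 0, 0, 0, 0, 1],
    [0, 12, 0, 0, 0, 0, 1],
    [0, 12, 0, 0, 0, 0, 1]
  ]
}}

```text
t: 24.6
position: [0.4594, 0.0079, 0.0124]
orientation: [-3.141, 0.001, 0.008]
force: [0.6, 1.0, -1.1]
opening: -0.0
```

>>> {"fn": "arm_command", "kwargs": {
  "commands": [
    [0, 12, 0, 0, 0, 0, 1],
    [0, 12, 0, 0, 0, 0, 1],
    [0, 12, 0, 0, 0, 0, 1],
    [0, 12, 0, 0, 0, 0, 1],
    [0, 12, 0, 0, 0, 0, 1],
    [0, 12, 0, 0, 0, 0, 1],
    [0, 12, 0, 0, 0, 0, 1],
    [0, 12, 0, 0, 0, 0, 1]
  ]
}}

```text
t: 25.4
position: [0.4595, -0.0879, 0.0124]
orientation: [-3.141, 0.0, 0.008]
force: [0.1, 2.5, -0.5]
opening: -0.002
```

```bash
python3 - <<'E'
from h import *
s=r.sense();print(s["t"],s["position"],s["force"])
im=r.get_image("scene");cv2.imwrite("pics/s8.png",cv2.resize(im[150:370,220:500],None,fx=2.5,fy=2.5)[:,:,::-1])
E
```

```text
25.4 [ 0.45945734 -0.08792324  0.01235574] [ 0.13326727  2.50227144 -0.53432206]
```

View pics/s8.png

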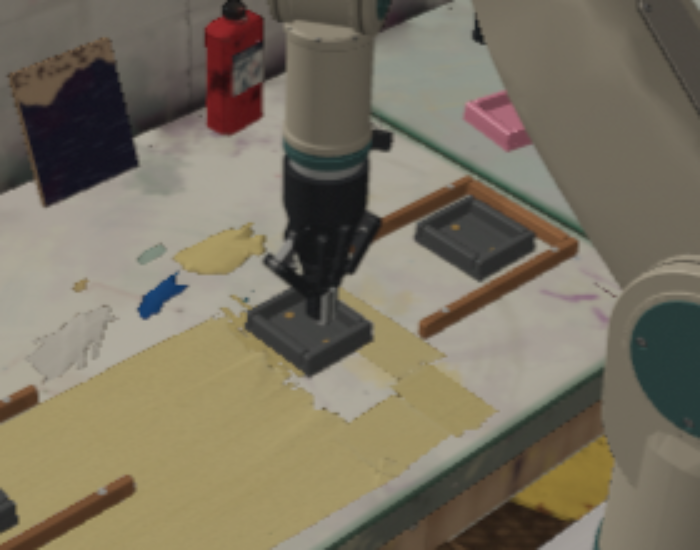

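A is square to the mouth. C has stayed where I left it. I push A in behind it, slowing towards the end.

>>> {"fn": "arm_command", "kwargs": {
  "commands": [
    [0, 12, 0, 0, 0, 0, 1],
    [0, 12, 0, 0, 0, 0, 1],
    [0, 12, 0, 0, 0, 0, 1],
    [0, 12, 0, 0, 0, 0, 1],
    [0, 12, 0, 0, 0, 0, 1],
    [0, 12, 0, 0, 0, 0, 1],
    [0, 12, 0, 0, 0, 0, 1]
  ]
}}

```text
t: 26.15
position: [0.4594, -0.172, 0.0123]
orientation: [-3.141, 0.0, 0.008]
force: [0.3, 1.3, 0.3]
opening: 0.002
```

>>> {"fn": "arm_command", "kwargs": {
  "commands": [
    [0, 12, 0, 0, 0, 0, 1],
    [0, 12, 0, 0, 0, 0, 1],
    [0, 8, 0, 0, 0, 0, 1],
    [0, 6, 0, 0, 0, 0, 1],
    [0, 6, 0, 0, 0, 0, 1],
    [0, 0, 0, 0, 0, 0, 1]
  ]
}}

```text
t: 26.75
position: [0.4596, -0.2164, 0.0124]
orientation: [3.14, -0.002, -0.007]
force: [0.5, 0.2, 0.4]
opening: -0.003
```

>>> {"fn": "arm_command", "kwargs": {
  "commands": [
    [0, -5, 0, 0, 0, 0, 1],
    [0, 0, -25, 0, 0, 0, 1],
    [0, 0, -40, 0, 0, 0, 1],
    [20, -35, -10, 0, 0, 0, 1],
    [20, -35, -10, 0, 0, 0, 1],
    [20, -35, -10, 0, 0, 0, 1],
    [10, -40, -5, 0, 0, 0, 1],
    [10, -40, 0, 0, 0, 0, 1]
  ]
}}

```text
t: 27.55
position: [0.5409, -0.0228, 0.1127]
orientation: [-3.141, -0.001, 0.005]
force: [0.9, 0.5, 0.3]
opening: -0.003
```

>>> {"fn": "arm_command", "kwargs": {
  "commands": [
    [10, -40, 0, 0, 0, 0, 1],
    [10, -40, 0, 0, 0, 0, 1],
    [10, -40, 0, 0, 0, 0, 1],
    [10, -40, 0, 0, 0, 0, 1],
    [0, 0, 0, 0, 0, 0, 1],
    [0, 0, 0, 0, 0, 0, 1]
  ]
}}

```text
t: 28.15
position: [0.5794, 0.1368, 0.1113]
orientation: [-3.141, -0.006, 0.009]
force: [0.3, -0.9, -0.1]
opening: -0.001
```

```bash
python3 - <<'E'
from h import *
s=r.sense();print(s["t"],s["position"],s["force"])
im=r.get_image("top")
for p in plates(im):print(p)
im2=r.get_image("scene")
cv2.imwrite("pics/f.png",np.vstack([im[150:400,:],im2[120:420]])[:,:,::-1])
E
```

```text
28.15 [0.57939007 0.13677396 0.11133995] [ 0.32507256 -0.86462521 -0.09394512]
(556, 263, 165, 386, 47.2, (120, 175, 129, 132))
(457, -244, 167, 84, 89.4, (361, 272, 73, 37))
```

View pics/f.png

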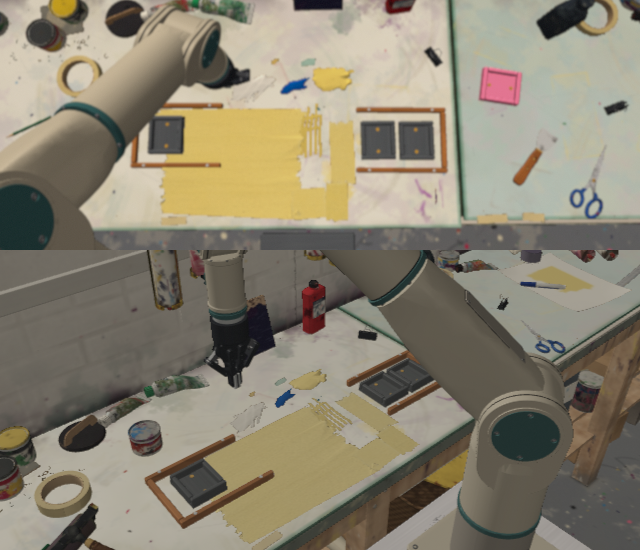

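```bash
python3 -c "
from bench import r
print(r.sense()['qd'].round(3)); print(r.sign_off())"
```

```text
[ 0.02  -0.005  0.006  0.002 -0.002  0.004 -0.001]
the job is handed in; nothing more can be done
None
```

The three plates are sorted and the job was handed in at about 28 s of the 72 s allowed. No verdict was reported.

**Feel:** the middle plate (pad_b by my labelling) resisted with roughly 4–7 N, so I took it as coarse and slid it into the left stall. The right-hand plate read about 1–2.8 N and the left-hand one about 1–2.5 N. A few readings were above the 1.4 N given for fine plates. The sensor showed about 1 N of noise, and none came near 5 N, so I took both as fine and slid them one behind the other into the right stall.

**Last checks:**
- **Left stall:** the coarse plate was last measured at (0.476, 0.301), mid-lane and about 128 mm inside the mouth. In the final pictures it still lies between the rails; the arm covered it from above, so I did not measure it again.
- **Right stall:** the two fine plates span y from -0.16 to -0.33. The outer one is wholly inside by about 10 mm, with its centre about 50 mm inside the mouth.
- **Everything else:** in the pictures the plates look flat, the tin and the clip look unmoved, and the arm is clear of everything. I judged the tin and clip by eye and did not measure them. The grit discs can't be seen, so their places are inferred from the plates.

The pictures disagreed with nothing I had planned.

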